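# Hang the copper sample paddle beside the brass one

### The job

Pull the copper sample paddle by its copper tongue out of the rack through its narrow slot, stand it upright on the green mat and let go of it. Then take it by the steel bail on its top and hang it by that bail on the hook arm, in front of the brass paddle that already hangs there, between it and the red tip. Do not push the brass paddle along or knock it off, and leave the other paddles, the two jars and the glass dish where they are.

Things in the scene. Friction and masses are not known exactly. Their poses are not given: they have to be found in the camera images.
- copper_mid (a point): Copper paddle: centre of its dark blue board, 90 mm long (own x), 20 mm thick (y), 65 mm high (z, up), with a copper triangle on both faces; underside 32.5 mm below this point. A tongue sticks out of its -x end, a steel bail stands on its top. About 0.16 kg (0.11 to 0.23). It starts standing in one of the rack's three slots, tongue outwards; the way out is along its own -x.
- copper_tongue (a point): Centre of the copper paddle's copper tongue, 67.5 mm from copper_mid along -x and 12.5 mm higher. The tongue is 45 mm long (x), 14 mm thick (y), 16 mm high. Axes as copper_mid.
- copper_eye (a point): Copper paddle's hanging point: middle of the under face of its bail's flat top, 76.5 mm above copper_mid. The bail, 8 mm steel wire in the board's plane, has upright legs at x = -14 and +14 mm (36 mm over both, 20 mm between), straight to 38 mm above the board's top, then narrowing to a flat top 16 mm long, its under face 44 mm and upper face 52 mm above the board's top.
- brass_mid (a point): The brass paddle, same shape and axes as the copper one with brass triangle and tongue, hanging from the hook arm by its bail near the post.
- brass_eye (a point): The brass paddle's hanging point, 76.5 mm above brass_mid.
- alu_mid (a point): The aluminium paddle (light grey triangle and tongue), same shape and axes, in another slot of the rack; stays there.
- zinc_mid (a point): The zinc paddle (dark grey triangle and tongue), same shape and axes, in another slot of the rack; stays there.
- rack: Fixed plywood rack, origin at the centre of its underside; 90 mm deep (x), 206 wide (y), 136 high, roofed (roof underside 128), boxes on the roof's rear half to 176. Open at its front, x = -45 mm. Floor 6 mm. Slots at y = -66, 0, 66 mm, 27 mm wide between strips up to 56 mm high. A stored board's centre is at about x = -23 mm: tongue and 23 mm of board stand out, the bail is under the roof.
- hook: Fixed hook stand, origin at the post's axis on the table. Base plate 10 mm thick (x -115 to 35, y -65 to 65 mm), post 16 mm thick, 172 high. A flat arm, 10 mm wide (y), 8 mm high, runs along -x, its top face at 172 mm, to a red upturned tip at x = -100 to -106 mm, its top at 188 mm. The brass paddle hangs crosswise at about x = -28 mm.
- hook_seat (a point): The free place on the hook arm: on the middle of the arm's top face, 70 mm from the post's axis towards the tip (30 mm from the tip's inner face). Axes as hook.
- mat: Fixed green mat, 150 x 150 x 3 mm, origin at the centre of its underside.
- amber: Amber jar with black cap, 56 mm across, 105 mm high, origin at the centre of its underside. Bystander.
- black: Black jar, 60 mm across, 85 mm high, origin at the centre of its underside. Bystander.
- dish: Low glass dish, 90 mm across, 25 mm high, origin at the centre of its underside. Bystander.

How it is judged:
By the outcome, as a careful person would: the job done as asked, in the order asked, and still so for the second after the job is handed in, with the robot touching nothing.
It also fails if it takes over 61 s, if anything falls off the work surface, if the arm or the gripper's body presses on something with over 40 N, if the wrist force passes 120 N, or if a joint passes its speed limit or range.

### The arm

A 7-joint arm with a two-finger parallel gripper is mounted at the origin on the work surface. World frame = base frame: x ahead of the robot, y to its left, z up, the work surface at z = 0. Lengths are in m, angles in rad, forces in N, time in s.
With the tool pointing down it reaches from about 0.4 to 0.85 m from the base axis. Payload 10.4 kg.
Tool frame: the origin (TCP) lies midway between the tips of the shut fingers; the grasp point (between the pads) lies 19 mm behind it; z points along the fingers, y is the line along which they close (so a half turn about z gives the same grasp; the last joint's range is limited). The gripper opens to 87 mm and grips with 3 to 60 N. Pads are 19 mm wide; open, the fingers measure 117 mm over their backs; the gripper's body (75 mm by 190 mm) begins 51 mm behind the grasp point.
Start: joints at [1.322, 0.332, -0.065, 1.46, 0.022, 1.35, -0.088], TCP at [0.14, -0.609, 0.223] pointing down, gripper open.
Joint ranges: [-2.6, 2.6], [-0.5, 2.12], [-1.47, 1.34], [0.16, 2.42], [-1.27, 4.41], [0.06, 2.06], [-2.6, 2.6]. Speed limits (rad/s): [2.22, 2.22, 2.79, 2.79, 3.14, 3.14, 3.14].

### API

Orientations are given as a unit quaternion [x, y, z, w].
In Python, from bench import r gives the robot as it stands.
- The arm moves only by the tool carry_out, never from a script. Its argument "steps" is a list that holds one entry, the list of rows, each a list of 6 numbers: the shift along the tool's x, y, z in cm, then the turn, a rotation vector about the tool's x, y, z in rad. In form: [[[dx, dy, dz, wx, wy, wz], ...]]. A call has 1 to 20 rows; each row is the pose to reach, as a shift and turn from the pose commanded when the call began, along the tool's axes at that moment; what a row does not reach only later rows make up. A row lasts 1/12 s, in which the tool goes at most 41.7 mm and 7.16 degrees, less where a joint would pass 70% of its speed; a pose out of reach is approached as far as the arm can. A call with a gripper value outside its range is refused whole. "hand" is the closure, from -1 (fully open) to 1 (shut), set as the call begins (left out, the last holds). The fingers move at their own pace and stop on an object; "squeeze" is the grip in N (left out, the last holds). Time passes only in rows, so rows that repeat a pose let the fingers close. It gives the time, the measured TCP pose, the force, the opening and the grip force at its end, in the units of the state.
- r.read_state(): the state, without advancing time (a new reading comes with each control period).
- r.camera(name): name is "scene" or "side" or "wrist"; returns the picture (384x512x3 uint8, red, green, blue); there is no depth.
- r.camera_params(name): a dict with "fx", "fy", "cx", "cy" (pixels), "D" ([k1, k2, p1, p2, k3] as OpenCV has them; the pictures are not rectified), "view" (4x4, takes a point from world to camera coordinates). Camera axes: x right, y up, looking along -z (the intrinsics and any distortion apply to the point x, -y, -z); pixel columns grow to the right and rows downward; lengths in m; the calibration is good to about 2 mm. A picture is of the moment at which its call begins: read the wrist's pose just before it. camera_params takes no time and is no camera call; for the wrist camera it gives the pose at the moment of the call.
- r.close_job(): hands the job in; it is judged then, once.
The state is a dict: "time": time; "joint_positions": joint angles; "joint_vel": joint speeds; "joint_torque": joint torques, N m; "ee_pos": TCP position; "eef_rot": TCP orientation; "ft_force": force on the tool from outside, world axes, zero at the start; "torque": the same for the moment, N m; "width": finger opening in m; "grip_force": force on a finger pad.
Only numpy, scipy, OpenCV 4.12 (cv2) and the standard library are available. Lean on these libraries where they do the work, as an engineer would, in place of code of your own. Each camera call takes 0.05 s, during which the arm holds its last target. There are 200 camera calls.

## Working session

There is one attempt and no reset: what is moved stays moved. The work goes in short steps, Python scripts to look and compute and a tool call to move; the robot and the scene stay as the last step left them, time stands still between calls to the robot, and variables do not carry over. Pictures are saved under pics/ and viewed, at most 10 in all, crops included, and the job is handed in when it is done.

Besides the shell and the picture viewer there is one more tool, called as name(argument=value, ...) on one line, values as JSON. carry_out: Moves the arm, as the interface text tells. Its arguments: {"type":"object","properties":{"steps":{"type":"array","items":{"type":"array","items":{"type":"array","items":{"type":"number"}}}},"hand":{"type":"number"},"squeeze":{"type":"number"}},"required":["steps"]}

```bash
mkdir -p pics; ls
python3 - <<'E'
from bench import r
import cv2,numpy as np
np.set_printoptions(precision=4,suppress=True)
s=r.read_state();print({k:np.round(v,4) for k,v in s.items()})
for n in ["scene","side","wrist"]:
    p=r.camera_params(n);print(n,p)
    cv2.imwrite(f"pics/{n}0.png",r.camera(n)[:,:,::-1])
a=cv2.imread("pics/scene0.png");b=cv2.imread("pics/side0.png")
E
```

```text
pics
{'time': np.float64(0.0), 'joint_positions': array([ 1.3224,  0.3329, -0.0647,  1.461 ,  0.0216,  1.3499, -0.0885]), 'joint_vel': array([-0.0004,  0.0007,  0.0002,  0.0014,  0.0017,  0.0002,  0.0004]), 'joint_torque': array([ -0.0007, -62.3263,   0.0243, -38.99  ,  -0.0612,   0.0397,
         0.0001]), 'ee_pos': array([ 0.1398, -0.6088,  0.2218]), 'eef_rot': array([ 0.9936,  0.1127, -0.0001, -0.0007]), 'ft_force': array([ 0.1524,  0.6746, -0.2426]), 'torque': array([-0.0117, -0.0186, -0.0065]), 'grip_force': np.float64(0.0), 'width': np.float64(0.0868)}
scene {'fx': 486.0611410258895, 'fy': 486.0611410258895, 'cx': 251.88252096745606, 'cy': 192.30617156918348, 'D': array([-0.0323,  0.    ,  0.    ,  0.    ,  0.    ]), 'view': array([[ 0.3946,  0.9188, -0.0111, -0.2681],
       [-0.7604,  0.3333,  0.5574,  0.3298],
       [ 0.5158, -0.2115,  0.8302, -1.6156],
       [ 0.    ,  0.    ,  0.    ,  1.    ]])}
side {'fx': 455.2563985508708, 'fy': 455.2563985508708, 'cx': 257.64662077428835, 'cy': 182.14705435375305, 'D': array([0.0025, 0.    , 0.    , 0.    , 0.    ]), 'view': array([[ 0.9523, -0.3052,  0.0018, -0.5249],
       [ 0.1878,  0.5905,  0.7849, -0.2206],
       [-0.2406, -0.7471,  0.6196, -0.8717],
       [ 0.    ,  0.    ,  0.    ,  1.    ]])}
wrist {'fx': 337.6206382773949, 'fy': 337.6206382773949, 'cx': 253.19593087412645, 'cy': 187.75197879325356, 'D': array([-0.0247,  0.    ,  0.    ,  0.    ,  0.    ]), 'view': array([[ 0.2245, -0.9745, -0.001 , -0.6251],
       [ 0.9362,  0.216 , -0.2773,  0.0338],
       [ 0.2705,  0.0613,  0.9608, -0.3912],
       [ 0.    ,  0.    ,  0.    ,  1.    ]])}
```

View pics/scene0.png

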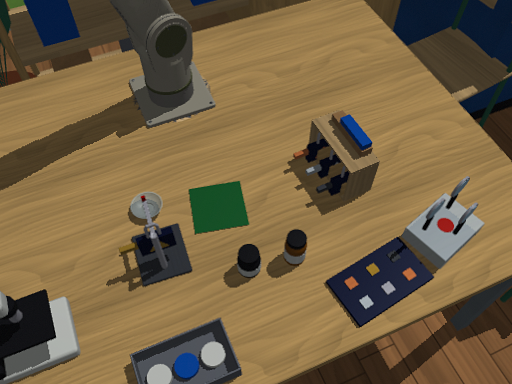

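View pics/side0.png

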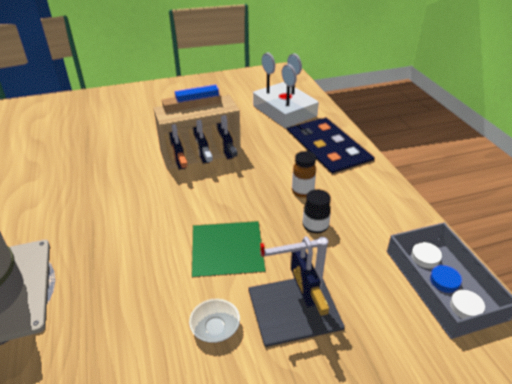

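The scene view shows the rack (340,165) with the copper tongue at about (300,155), the mat at (218,207) and the hook at (150,235) with its red tip at about (143,199). In the side view the copper tongue is at (181,161) and the red tip at (263,250). I'll zoom in on these.

```bash
cat > h.py <<'E'
from bench import r
import cv2,numpy as np
from scipy.spatial.transform import Rotation as R
np.set_printoptions(precision=4,suppress=True)
F=np.diag([1.,-1,-1])
def P(n):
    p=r.camera_params(n);K=np.array([[p['fx'],0,p['cx']],[0,p['fy'],p['cy']],[0,0,1]]);V=np.array(p['view'])
    return K,np.array(p['D']),F@V[:3,:3],F@V[:3,3]
def proj(c,X):
    K,D,A,t=c;return cv2.projectPoints(np.atleast_2d(X).astype(float),cv2.Rodrigues(A)[0],t,K,D)[0][:,0]
def ray(c,uv):
    K,D,A,t=c;q=cv2.undistortPoints(np.array([[uv]],float),K,D)[0,0]
    d=A.T@np.array([q[0],q[1],1]);return -A.T@t,d/np.linalg.norm(d)
def onz(c,uv,z):
    o,d=ray(c,uv);return o+d*(z-o[2])/d[2]
def tri(*obs):
    M=0;b=0;L=[]
    for c,uv in obs:
        o,d=ray(c,uv);Q=np.eye(3)-np.outer(d,d);M=M+Q;b=b+Q@o;L.append((o,d))
    x=np.linalg.solve(M,b);return x,max(np.linalg.norm(np.cross(x-o,d)) for o,d in L)
def blobs(img,lo,hi,amin=8):
    m=cv2.inRange(cv2.cvtColor(img,cv2.COLOR_BGR2HSV),np.array(lo),np.array(hi))
    n,l,s,c=cv2.connectedComponentsWithStats(m);return [(c[i],s[i]) for i in range(1,n) if s[i][4]>=amin],l
E
python3 - <<'E'
from h import *
S,D=P("scene"),P("side");a=cv2.imread("pics/scene0.png");b=cv2.imread("pics/side0.png")
for n,c,im in (("scene",S,a),("side",D,b)):
    m=cv2.inRange(cv2.cvtColor(im,cv2.COLOR_BGR2HSV),(60,120,40),(85,255,140))
    if n=="side": m[:200]=0
    if n=="scene": m[:150]=0
    k=max(cv2.findContours(m,0,2)[0],key=cv2.contourArea)
    q=cv2.boxPoints(cv2.minAreaRect(k)) if 0 else cv2.approxPolyDP(k,6,True)[:,0]
    print(n,"mat",[onz(c,p,.003)[:2].round(3).tolist() for p in q])
    for nm,lo,hi in (("red",(0,170,100),(6,255,255)),("red2",(174,150,100),(180,255,255)),("cop",(6,170,120),(14,255,255))):
        print(nm,[(x.round(1).tolist(),int(s[4])) for x,s in blobs(im,lo,hi,6)[0]][:12])
def crop(im,x,y): return cv2.resize(im[y:y+75,x:x+100],(400,300),interpolation=cv2.INTER_CUBIC)
cv2.imwrite("pics/c1.png",np.vstack([np.hstack([crop(a,285,125),crop(b,150,100)]),np.hstack([crop(a,110,190),crop(b,250,225)])]))
E
```

```text
scene mat [[0.422, 0.067], [0.395, -0.074], [0.535, -0.105], [0.563, 0.038]]
red [([142.3, 196.4], 7), ([445.2, 224.6], 164)]
red2 []
cop [([298.4, 153.1], 26), ([408.7, 273.7], 80), ([350.6, 282.5], 85)]
side mat [[0.532, -0.101], [0.56, 0.038], [0.423, 0.068], [0.407, -0.012], [0.433, -0.036], [0.433, -0.072]]
red [([283.5, 96.0], 26), ([262.0, 247.4], 27)]
red2 []
cop [([261.0, 244.2], 6)]
```

View pics/c1.png

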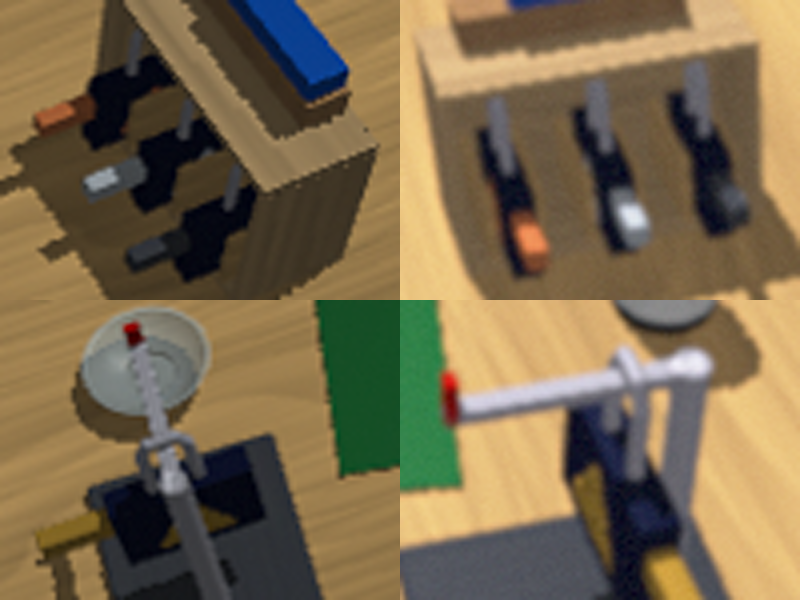

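The crops show the copper paddle in the slot nearest the robot. Its tongue end is at scene (295,155) and side (182,160). The red tip is at scene (143,198) and side (262,250), and the post top at scene (153,234) and side (322,240).

Run:
```python
from h import *
S,D=P("scene"),P("side")
def s(x,y): return (285+x/4-.4,125+y/4-.4)
def d(x,y): return (150+(x-400)/4-.4,100+y/4-.4)
def hs(x,y): return (110+x/4-.4,190+(y-300)/4-.4)
def hd(x,y): return (250+(x-400)/4-.4,225+(y-300)/4-.4)
print("cams",ray(S,(256,192))[0],ray(D,(256,192))[0])
for n,p,q in (("cop top-end",s(42,113),d(532,243)),("alu",s(92,176),d(628,226)),("zinc",s(132,246),d(733,205))):
    print(n,*tri((S,p),(D,q)),onz(S,p,.059),onz(D,q,.059))
for n,p,q,z in (("tip top",hs(133,326),hd(450,378),.188),("posttop",hs(172,476),hd(690,362),.175),("brassbail top",hs(166,442),hd(622,352),.180)):
    print(n,*tri((S,p),(D,q)),onz(S,p,z),onz(D,q,z))
# bystanders rough
print("roofcorner zinc side front top",*tri((S,s(265,192)),(D,d(757,40))),"cop side side-view",onz(D,d(415,37),.136))
```

```text
cams [ 1.1899 -0.2053  1.1544] [ 0.3315 -0.6812  0.7142]
cop top-end [0.4356 0.2402 0.0633] 0.0010915037580604915 [0.4338 0.2411 0.059 ] [0.4358 0.2478 0.059 ]
alu [0.4969 0.2495 0.0573] 0.00046254230394493566 [0.4985 0.2484 0.059 ] [0.4963 0.2477 0.059 ]
zinc [0.5641 0.2454 0.0621] 0.00033980432336342406 [0.5627 0.2464 0.059 ] [0.5651 0.2503 0.059 ]
tip top [ 0.4943 -0.2019  0.1886] 0.0009058183143444346 [ 0.4947 -0.2025  0.188 ] [ 0.4941 -0.2004  0.188 ]
posttop [ 0.5949 -0.2105  0.1755] 0.0002544832047580852 [ 0.5948 -0.2107  0.175 ] [ 0.595  -0.2099  0.175 ]
brassbail top [ 0.5706 -0.2043  0.1791] 0.004352475209335968 [ 0.5748 -0.2074  0.18  ] [ 0.5684 -0.2005  0.18  ]
roofcorner zinc side front top [0.6022 0.3144 0.1361] 0.0014533754313995665 cop side side-view [0.3933 0.387  0.136 ]
```

Run:
```python
from h import *
S,D=P("scene"),P("side")
def d(x,y): return (150+(x-400)/4-.4,100+y/4-.4)
for p in ((432,92),(430,75),(415,35),(760,65),(757,40)): print(p,onz(D,d(*p),.128),onz(D,d(*p),.136))
a=cv2.imread("pics/scene0.png");b=cv2.imread("pics/side0.png")
c=lambda im,x,y:cv2.resize(im[y:y+75,x:x+66],(396,450),interpolation=cv2.INTER_CUBIC)
cv2.imwrite("pics/c2.png",np.hstack([c(a,285,105),c(b,153,85)]))
# axes of image at rack
for X in ([.43,.3,.136],[.6,.3,.136],[.43,.4,.136]): print(proj(S,X),proj(D,X))
```

```text
(432, 92) [0.3949 0.3288 0.128 ] [0.394 0.315 0.136]
(430, 75) [0.3966 0.35   0.128 ] [0.3957 0.3359 0.136 ]
(415, 35) [0.3945 0.4044 0.128 ] [0.3936 0.3896 0.136 ]
(760, 65) [0.5985 0.2991 0.128 ] [0.5949 0.2857 0.136 ]
(757, 40) [0.6056 0.3307 0.128 ] [0.6018 0.3168 0.136 ]
[[315.3514 127.7937]] [[173.2261 123.324 ]]
[[345.6848 173.2383]] [[239.9807 112.8353]]
[[346.9517 117.0096]] [[166.8425 104.4158]]
```

View pics/c2.png

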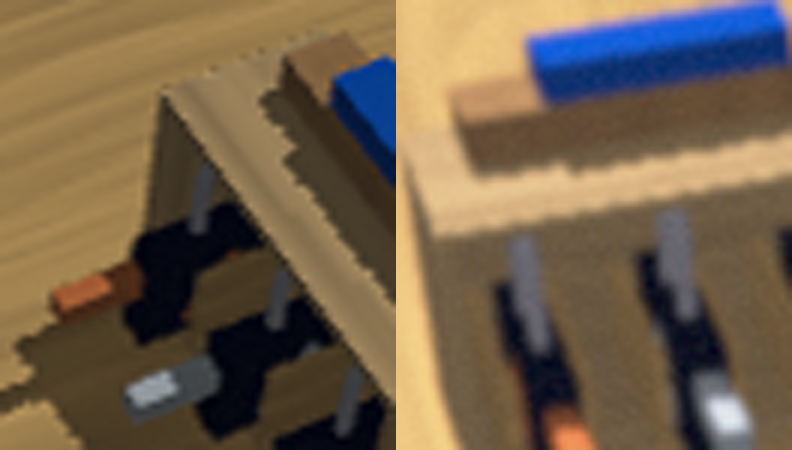

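The zoom shows the rack's front-left roof corner at scene (311.8,119.9) and side (159,124).

Run:
```python
from h import *
S,D=P("scene"),P("side")
L=onz(S,(311.8,119.9),.136);Rr=onz(S,(351,172.6),.136);print(L,Rr,np.linalg.norm(L-Rr),onz(D,(159.1,123.6),.136))
e=(Rr-L)/np.linalg.norm(Rr-L); yaw=np.arctan2(e[1],e[0]); print("yaw of front edge",yaw)
# depth axis (out of rack = -x_rack). e from cop side to zinc; 
n=np.array([-e[1],e[0],0]); m=(L+Rr)/2
for k,nm in ((-66,"cop"),(0,"alu"),(66,"zinc")):
    mid=m+e*k/1000+n*(.045-.023); print(nm,"mid",mid[:2],"tongue",(mid-n*.0675)[:2],"end",(mid-n*.09)[:2])
print("dir in",n)
# tongue from image, copper near/far ends (top face centerline)
s=lambda x,y:(285+x/6-.4,105+y/6-.4)
for p in ((58,292),(105,277),(135,385),(205,358)): print(onz(S,s(*p),.059))
t=np.array([.4945,-.2018]);p=np.array([.5949,-.2105]);u=p-t;print("hook",np.linalg.norm(u),np.arctan2(u[1],u[0]))
```

```text
[0.3999 0.3044 0.136 ] [0.6037 0.3136 0.136 ] 0.20399538332922315 [0.3969 0.3091 0.136 ]
yaw of front edge 0.04508975825729694
cop mid [0.4349 0.328 ] tongue [0.438  0.2606] end [0.439  0.2381]
alu mid [0.5009 0.331 ] tongue [0.5039 0.2636] end [0.5049 0.2411]
zinc mid [0.5668 0.334 ] tongue [0.5698 0.2665] end [0.5708 0.2441]
dir in [-0.0451  0.999   0.    ]
[0.4342 0.2383 0.059 ]
[0.435  0.2629 0.059 ]
[0.4984 0.2469 0.059 ]
[0.4975 0.2841 0.059 ]
hook 0.1007762372784378 -0.08643747046534359
```

```bash
cat >> h.py <<'E'
def mv(pos,yaw,frm=None):
    """print row (cm, rotvec) from pose frm=(pos,yaw) (default measured) to a tool-down pose"""
    Y=lambda a:np.array([[np.cos(a),np.sin(a),0],[np.sin(a),-np.cos(a),0],[0,0,-1.]])
    if frm is None:
        s=r.read_state();p0=np.array(s['ee_pos']);R0=R.from_quat(s['eef_rot']).as_matrix()
    else: p0=np.array(frm[0]);R0=Y(frm[1]).T if 0 else Y(frm[1])
    M=Y(yaw);print("row",(R0.T@(np.array(pos)-p0)*100).round(2),R.from_matrix(R0.T@M).as_rotvec().round(3))
E
python3 - <<'E'
from h import *
mv([.5,-.25,.30],.9); mv([.436,.20,.2],1.616); mv([.436,.20,.2],1.616,([.5,-.25,.30],.9))
E
```

```text
row [ 43.13 -26.92  -7.78] [-0.001 -0.    -0.674]
row [ 46.97 -72.2    2.27] [-0.001 -0.001 -1.39 ]
row [ 31.27 -32.99  10.  ] [ 0.     0.    -0.716]
```

carry_out(steps=[[[43.1,-26.9,-7.8,0,0,-0.674],[43.1,-26.9,-7.8,0,0,-0.674],[43.1,-26.9,-7.8,0,0,-0.674],[43.1,-26.9,-7.8,0,0,-0.674],[43.1,-26.9,-7.8,0,0,-0.674],[43.1,-26.9,-7.8,0,0,-0.674],[43.1,-26.9,-7.8,0,0,-0.674],[43.1,-26.9,-7.8,0,0,-0.674],[43.1,-26.9,-7.8,0,0,-0.674],[43.1,-26.9,-7.8,0,0,-0.674],[43.1,-26.9,-7.8,0,0,-0.674],[43.1,-26.9,-7.8,0,0,-0.674],[47,-72.2,0,0,0,-1.39],[47,-72.2,0,0,0,-1.39],[47,-72.2,0,0,0,-1.39],[47,-72.2,0,0,0,-1.39],[47,-72.2,0,0,0,-1.39],[47,-72.2,0,0,0,-1.39],[47,-72.2,0,0,0,-1.39],[47,-72.2,0,0,0,-1.39]]], hand=0)

```text
time: 1.82
ee_pos: [0.4511, 0.0682, 0.2442]
eef_rot: [0.691, 0.723, -0.0, 0.0]
ft_force: [1.2, -0.2, 0.2]
width: 0.0434
grip_force: 0.0
```

carry_out(steps=[[[11.2,-1.0,4,0,0,0],[11.2,-1.0,4,0,0,0],[11.2,-1.0,4,0,0,0],[11.2,-1.0,4,0,0,0],[11.2,-1.0,4,0,0,0],[11.2,-1.0,4,0,0,0]]])

```text
time: 2.32
ee_pos: [0.437, 0.1774, 0.2044]
eef_rot: [0.691, 0.723, -0.0, 0.0]
ft_force: [0.2, -1.2, 0.7]
width: 0.0434
grip_force: 0.0
```

Run:
```python
from h import *
s=r.read_state();print(s['ee_pos'],s['eef_rot'],s['time']);W=P("wrist");print("wcam",ray(W,(256,192)))
im=r.camera("wrist")[:,:,::-1].copy();cv2.imwrite("pics/w1.png",im)
print([(c.round(1).tolist(),t.tolist(),onz(W,c,.059)) for c,t in blobs(im,(4,120,90),(16,255,255),60)[0]])
print(proj(W,[[.436,.2375,.059],[.436,.26,.059]]))
```

```text
[0.437  0.1774 0.2044] [ 0.691   0.7228 -0.0002  0.    ] 2.3167
wcam (array([0.4342, 0.2528, 0.3671]), array([ 0.0209, -0.289 , -0.9571]))
[([256.5, 85.3], [249, 59, 16, 52, 778], array([0.4366, 0.2572, 0.059 ]))]
[[254.699  108.3239]
 [255.9016  81.9946]]
```

View pics/w1.png

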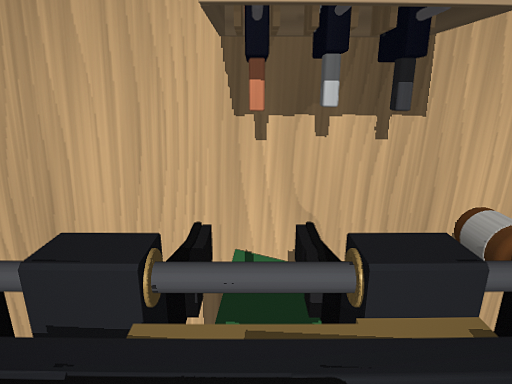

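The wrist view shows the copper tongue at (256,85), centred at about (0.4366, 0.257), which agrees with the other views. I'll descend and grip.

carry_out(steps=[[[7.45,0.3,4,0,0,0],[7.45,0.3,8,0,0,0],[7.45,0.3,11,0,0,0],[7.45,0.3,14,0,0,0],[7.45,0.3,16,0,0,0],[7.45,0.3,17.2,0,0,0],[7.45,0.3,17.2,0,0,0],[7.45,0.3,17.2,0,0,0],[7.45,0.3,17.2,0,0,0]]])

```text
time: 3.12
ee_pos: [0.4381, 0.2525, 0.0344]
eef_rot: [0.692, 0.722, 0.001, 0.001]
ft_force: [-0.1, 0.5, 0.3]
width: 0.0435
grip_force: 0.0
```

carry_out(steps=[[[0,0,0,0,0,0],[0,0,0,0,0,0],[0,0,0,0,0,0],[0,0,0,0,0,0],[0,0,0,0,0,0],[0,0,0,0,0,0],[0,0,0,0,0,0],[0,0,0,0,0,0]]], hand=1, squeeze=45)

```text
time: 3.78
ee_pos: [0.4366, 0.2524, 0.0326]
eef_rot: [0.691, 0.723, -0.0, 0.0]
ft_force: [-0.2, -0.1, 1.8]
width: 0.0137
grip_force: 45.0
```

carry_out(steps=[[[-0.5,0,-0.05,0,0,0],[-1.2,0,-0.1,0,0,0],[-2.2,0,-0.1,0,0,0],[-3.2,0,-0.1,0,0,0],[-4.2,0,-0.1,0,0,0],[-5.2,0,-0.1,0,0,0],[-6.2,0,-0.1,0,0,0],[-7.2,0,-0.1,0,0,0],[-8.2,0,-0.1,0,0,0],[-9.2,0,-0.1,0,0,0],[-10,0,-0.1,0,0,0],[-10.5,0,-0.1,0,0,0],[-10.5,0,-0.1,0,0,0]]])

```text
time: 4.87
ee_pos: [0.4414, 0.1462, 0.0334]
eef_rot: [0.692, 0.722, -0.0, 0.0]
ft_force: [-0.1, 0.5, -1.9]
width: 0.0134
grip_force: 45.0
```

Run:
```python
from h import *
s=r.read_state();print({k:np.round(s[k],4) for k in('time','ee_pos','width','grip_force','ft_force','torque')})
a=r.camera("scene")[:,:,::-1];b=r.camera("side")[:,:,::-1]
c=lambda im,x,y:cv2.resize(im[y:y+150,x:x+133],(399,450),interpolation=cv2.INTER_CUBIC)
cv2.imwrite("pics/c3.png",np.hstack([c(a,240,90),c(b,130,80)]))
mv([.4850,-.09,.07],1.616)
```

```text
{'time': np.float64(4.8667), 'ee_pos': array([0.4414, 0.1462, 0.0334]), 'width': np.float64(0.0134), 'grip_force': np.float64(44.9994), 'ft_force': array([-0.0615,  0.5215, -1.9268]), 'torque': array([-0.1382, -0.1815, -0.0228])}
row [-23.95   3.3   -3.64] [ 0. -0. -0.]
```

View pics/c3.png

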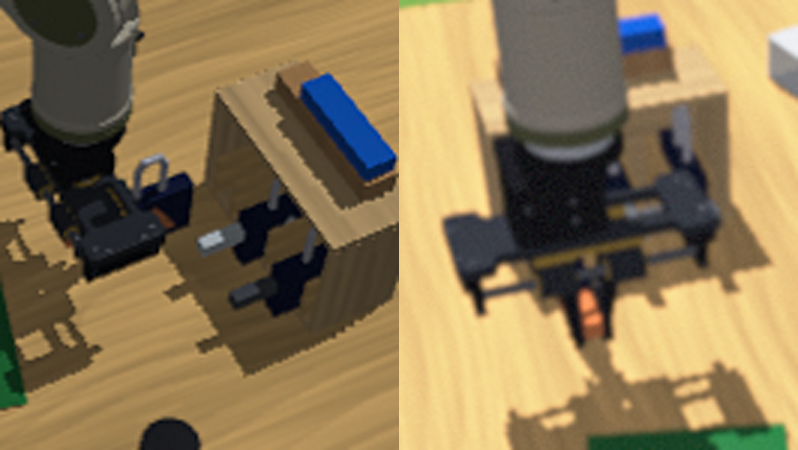

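The crops show the copper paddle fully out of the rack and level, held by its tongue. The other two paddles are still in their slots.

Run:
```python
from h import *
S=P("scene")
print("black",onz(S,(248,248),.085),"amber",onz(S,(296,238),.105))
mv([.4727,-.0917,.065],1.485)
```

```text
black [ 0.6734 -0.0068  0.085 ] amber [0.7048 0.1077 0.105 ]
row [-24.06   2.06  -3.14] [ 0.    -0.     0.131]
```

Jars are well clear. Next I lift and carry it over the mat.

carry_out(steps=[[[0,0,-1.5,0,0,0],[0,0,-3.1,0,0,0],[-2,0.2,-3.1,0,0,0.01],[-5,0.4,-3.1,0,0,0.03],[-8,0.7,-3.1,0,0,0.05],[-11,1.0,-3.1,0,0,0.07],[-14,1.2,-3.1,0,0,0.09],[-17,1.5,-3.1,0,0,0.1],[-20,1.7,-3.1,0,0,0.12],[-22.5,1.9,-3.1,0,0,0.131],[-23.7,2.06,-3.1,0,0,0.131],[-24.06,2.06,-3.1,0,0,0.131],[-24.06,2.06,-3.1,0,0,0.131],[-24.06,2.06,-3.1,0,0,0.131],[-24.06,2.06,-3.1,0,0,0.131]]])

```text
time: 6.22
ee_pos: [0.4727, -0.0899, 0.0646]
eef_rot: [0.736, 0.677, 0.0, -0.0]
ft_force: [0.6, 0.7, -1.8]
width: 0.0134
grip_force: 45.0
```

Run:
```python
from h import *
s=r.read_state();print({k:np.round(s[k],4) for k in('time','ee_pos','eef_rot','width','ft_force')})
a=r.camera("scene")[:,:,::-1];b=r.camera("side")[:,:,::-1]
c=lambda im,x,y:cv2.resize(im[y:y+113,x:x+100],(400,452),interpolation=cv2.INTER_CUBIC)
cv2.imwrite("pics/c4.png",np.hstack([c(a,165,140),c(b,180,160)]))
```

```text
{'time': np.float64(6.2167), 'ee_pos': array([ 0.4727, -0.0899,  0.0646]), 'eef_rot': array([ 0.7359,  0.6771,  0.0002, -0.0001]), 'width': np.float64(0.0134), 'ft_force': array([ 0.6378,  0.6663, -1.7753])}
```

View pics/c4.png

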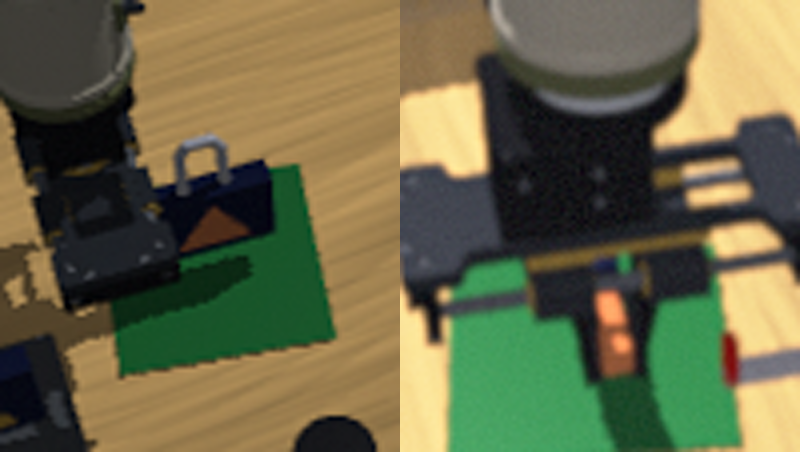

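The paddle hangs level over the mat. I'll lower it to the mat.

carry_out(steps=[[[0,0,1,0,0,0],[0,0,2,0,0,0],[0,0,2.7,0,0,0],[0,0,3.1,0,0,0],[0,0,3.3,0,0,0],[0,0,3.3,0,0,0],[0,0,3.3,0,0,0],[0,0,3.3,0,0,0]]])

```text
time: 6.98
ee_pos: [0.4729, -0.0919, 0.0318]
eef_rot: [0.737, 0.676, 0.0, 0.0]
ft_force: [0.3, 0.2, -2.5]
width: 0.0136
grip_force: 45.0
```

carry_out(steps=[[[0,0,0.1,0,0,0],[0,0,0.1,0,0,0],[0,0,0.1,0,0,0]]])

```text
time: 7.23
ee_pos: [0.4727, -0.092, 0.0306]
eef_rot: [0.737, 0.676, 0.0, 0.0]
ft_force: [-0.6, 0.9, -2.0]
width: 0.0133
grip_force: 45.0
```

carry_out(steps=[[[0,0,0.1,0,0,0],[0,0,0.1,0,0,0],[0,0,0.1,0,0,0],[0,0,0.1,0,0,0]]])

```text
time: 7.57
ee_pos: [0.4728, -0.092, 0.0297]
eef_rot: [0.737, 0.676, 0.0, 0.0]
ft_force: [0.2, -1.4, 0.1]
width: 0.0133
grip_force: 45.0
```

carry_out(steps=[[[0,0,0.05,0,0,0],[0,0,0.05,0,0,0],[0,0,0.05,0,0,0],[0,0,0.05,0,0,0]]])

```text
time: 7.9
ee_pos: [0.4729, -0.0921, 0.0295]
eef_rot: [0.737, 0.676, -0.0, 0.0]
ft_force: [-1.9, -1.4, 6.6]
width: 0.0133
grip_force: 45.0
```

carry_out(steps=[[[0,0,0,0,0,0],[0,0,0,0,0,0],[0,0,0,0,0,0],[0,0,0,0,0,0],[0,0,-1,0,0,0],[0,0,-3,0,0,0],[0,0,-6,0,0,0],[0,0,-10,0,0,0],[0,0,-14,0,0,0],[0,0,-18,0,0,0],[0,0,-20,0,0,0.1]]], hand=0)

```text
time: 8.82
ee_pos: [0.474, -0.0913, 0.2345]
eef_rot: [0.769, 0.64, 0.001, 0.002]
ft_force: [-0.4, -0.4, -0.5]
width: 0.0432
grip_force: 0.0
```

Run:
```python
from h import *
mv([.46,-.0189,.23],-.086)
```

```text
row [ 6.86 -2.69  0.43] [ 0.005 -0.003  1.474]
```

carry_out(steps=[[[3,-1,0,0,0,0.2],[6.9,-2.7,0,0,0,0.6],[6.9,-2.7,0,0,0,1.471],[6.9,-2.7,0,0,0,1.471],[6.9,-2.7,0,0,0,1.471],[6.9,-2.7,0,0,0,1.471],[6.9,-2.7,0,0,0,1.471],[6.9,-2.7,0,0,0,1.471],[6.9,-2.7,0,0,0,1.471],[6.9,-2.7,0,0,0,1.471],[6.9,-2.7,0,0,0,1.471],[6.9,-2.7,0,0,0,1.471],[6.9,-2.7,0,0,0,1.471],[6.9,-2.7,0,0,0,1.471],[6.9,-2.7,0,0,0,1.471],[6.9,-2.7,0,0,0,1.471]]])

```text
time: 10.15
ee_pos: [0.4588, -0.019, 0.2292]
eef_rot: [0.999, -0.042, 0.0, 0.0]
ft_force: [-0.1, -0.3, 0.7]
width: 0.0431
grip_force: 0.0
```

Run:
```python
from h import *
s=r.read_state();print(s['ee_pos'],s['eef_rot'],s['time']);W=P("wrist")
im=r.camera("wrist")[:,:,::-1].copy();cv2.imwrite("pics/w2.png",im)
e=np.array([.4792,-.0189]);ux=np.array([.086,.996])
X=[[*(e),.120],[*(e+ux*.008),.12],[*(e-ux*.008),.12],[*(e-ux*.0675),.056],[*(e-ux*.045),.068],[*(e+ux*.045),.068]]
q=proj(W,X);print(q)
print([(c.round(1).tolist(),t.tolist(),onz(W,c,.056)) for c,t in blobs(im,(4,120,90),(16,255,255),60)[0]])
print(onz(W,(0,0),0),onz(W,(512,0),0),onz(W,(256,384),0))
```

```text
[ 0.4588 -0.019   0.2292] [ 0.9991 -0.0418  0.      0.    ] 10.15
[[250.3882 161.7397]
 [240.6369 161.7114]
 [260.1391 161.769 ]
 [318.1037 149.0258]
 [297.225  150.9991]
 [204.3514 150.7215]]
[([249.8, 134.6], [229, 133, 43, 6, 151], array([ 0.4934, -0.0191,  0.056 ])), ([318.9, 147.2], [298, 140, 43, 16, 633], array([ 0.4752, -0.087 ,  0.056 ]))]
[0.6514 0.2341 0.    ] [ 0.6065 -0.3079  0.    ] [0.1236 0.0042 0.    ]
```

View pics/w2.png

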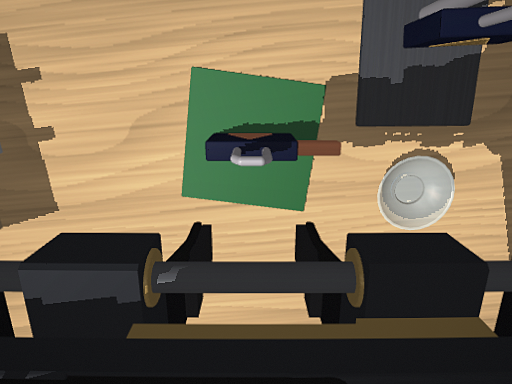

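The wrist view shows the paddle standing on the mat, with the bail top at (251,160) and the tongue at (319,147). Both are within 1–2 px of my prediction. I'll grasp the bail legs from outside.

carry_out(steps=[[[2.1,-0.13,2,0,0,0],[2.1,-0.13,5,0,0,0],[2.1,-0.13,8,0,0,0],[2.1,-0.13,10.5,0,0,0],[2.1,-0.13,12.5,0,0,0],[2.1,-0.13,14.2,0,0,0],[2.1,-0.13,15.2,0,0,0],[2.1,-0.13,15.4,0,0,0],[2.1,-0.13,15.4,0,0,0],[2.1,-0.13,15.4,0,0,0]]], hand=-0.29)

```text
time: 11.03
ee_pos: [0.4806, -0.0195, 0.0759]
eef_rot: [0.999, -0.043, 0.001, 0.0]
ft_force: [-0.1, -0.4, 1.3]
width: 0.0558
grip_force: 0.0
```

carry_out(steps=[[[0,0,0,0,0,0],[0,0,0,0,0,0],[0,0,0,0,0,0],[0,0,0,0,0,0],[0,0,0,0,0,0],[0,0,0,0,0,0]]], hand=1, squeeze=30)

```text
time: 11.53
ee_pos: [0.4802, -0.0194, 0.0753]
eef_rot: [0.999, -0.043, 0.0, -0.0]
ft_force: [0.6, 1.4, 2.7]
width: 0.035
grip_force: 30.0
```

carry_out(steps=[[[0,0,-1,0,0,0],[0,0,-3,0,0,0],[-1.2,0.1,-5,0,0,0],[-3,0.3,-7.5,0,0,0],[-3.3,1,-8.7,0,0,0],[-3.3,3,-8.7,0,0,0],[-3.1,5,-8.7,0,0,0],[-2.9,7.5,-8.7,0,0,0],[-2.6,10,-8.7,0,0,0],[-2.4,12.5,-8.7,0,0,0],[-2.2,15,-8.7,0,0,0],[-2,16.8,-8.7,0,0,0],[-1.9,17.8,-8.7,0,0,0],[-1.9,18,-8.7,0,0,0],[-1.9,18,-8.7,0,0,0],[-1.9,18,-8.7,0,0,0],[-1.9,18,-8.7,0,0,0]]])

```text
time: 12.95
ee_pos: [0.4457, -0.1958, 0.1622]
eef_rot: [0.999, -0.042, 0.0, -0.0]
ft_force: [0.4, -0.2, -2.5]
width: 0.0347
grip_force: 30.0
```

Run:
```python
from h import *
s=r.read_state();print({k:np.round(s[k],4) for k in('time','ee_pos','eef_rot','width','ft_force')});W=P("wrist")
im=r.camera("wrist")[:,:,::-1].copy();b=r.camera("side")[:,:,::-1];a=r.camera("scene")[:,:,::-1]
for n,i in(("w3",im),("side3",b),("scene3",a)):cv2.imwrite(f"pics/{n}.png",i)
T=[[.4945,-.202,.188],[.5949,-.2105,.172]]
p=np.array(s['ee_pos']);print("proj tip,post",proj(W,T),"eye",proj(W,p+[0,0,.0367+.008]),proj(P("side"),T+[list(p+[0,0,.0367])]),proj(P("scene"),T))
c=lambda i,x,y:cv2.resize(i[y:y+90,x:x+120],(400,300),interpolation=cv2.INTER_CUBIC)
cv2.imwrite("pics/c5.png",np.vstack([np.hstack([c(a,90,160),c(b,210,200)]),np.hstack([cv2.resize(im[:288],(400,300)),c(im,190,60)])]))
for nm,i in(("w",im),("side",b),("scene",a)): print(nm,[(x.round(1).tolist(),t.tolist()) for x,t in blobs(i,(0,150,80),(5,255,255),8)[0]])
```

```text
{'time': np.float64(12.95), 'ee_pos': array([ 0.4457, -0.1958,  0.1622]), 'eef_rot': array([ 0.9991, -0.0421,  0.    , -0.    ]), 'width': np.float64(0.0347), 'ft_force': array([ 0.3521, -0.1773, -2.5177])}
proj tip,post [[ 257.0251  159.4663]
 [ 257.534  -107.4347]] eye [[251.9725 289.8414]] [[262.6783 244.7469]
 [322.0107 241.6648]
 [231.7546 244.0321]] [[143.0163 195.9614]
 [152.9397 234.2163]]
w [([261.3, 156.7], [250, 147, 23, 20, 417])]
side [([283.3, 95.8], [280, 94, 7, 5, 27])]
scene [([445.3, 224.7], [438, 218, 16, 14, 170])]
```

View pics/c5.png

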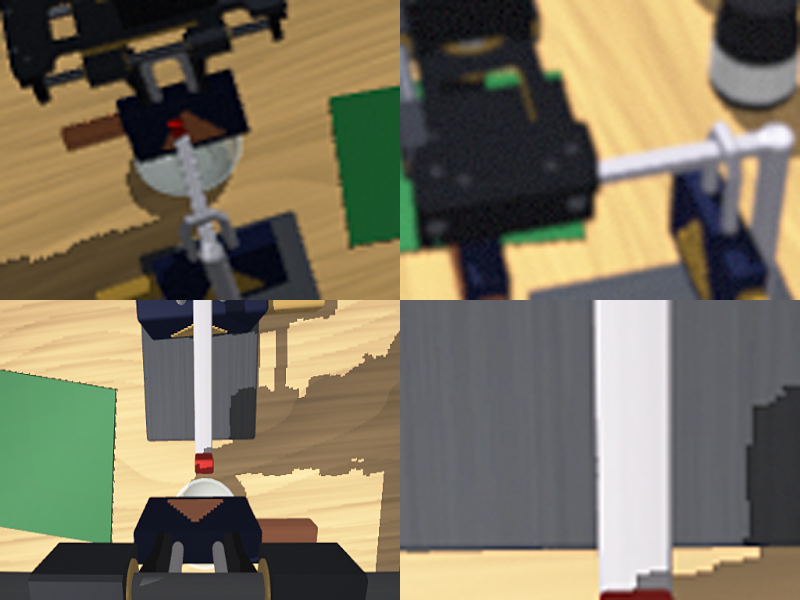

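The panels show the bail held in front of the red tip, with the tip at wrist (261,157) and the arm at about column 260. I'll measure the arm's line and the bail legs numerically.

Run:
```python
from h import *
W=P("wrist");im=cv2.imread("pics/w3.png");g=im.min(2).astype(int)
for row in (10,30,60,90,120):
    c=np.where(g[row,230:290]>185)[0]+230
    p=onz(W,((c[0]+c[-1])/2,row),.172); e=[onz(W,(k,row),.172)[:2] for k in (c[0]-.5,c[-1]+.5)]
    print(row,c[0],c[-1],p,np.linalg.norm(e[0]-e[1]))
m=cv2.inRange(cv2.cvtColor(im,cv2.COLOR_BGR2HSV),(0,150,80),(5,255,255))
for row in range(145,170,3):
    c=np.where(m[row])[0]; 
    if len(c): print("red",row,c[0],c[-1],im[row,261],onz(W,((c[0]+c[-1])/2,row),.188))
for row in (245,255,262): print(row,''.join('%3d '%v for v in im[row,205:325:3].mean(1)))
p=r.read_state()['ee_pos'];u=np.array([-.086,-.996,0])
for z in (.03,.02,.01): print(z,proj(W,[p+u*.014+[0,0,z],p-u*.014+[0,0,z]]).ravel())
```

```text
10 248 269 [ 0.5536 -0.2083  0.172 ] 0.009057318011543936
30 248 269 [ 0.546  -0.2077  0.172 ] 0.009182352380674257
60 249 269 [ 0.5341 -0.2069  0.172 ] 0.008953141719463315
90 249 269 [ 0.5218 -0.2059  0.172 ] 0.009152994929504776
120 250 269 [ 0.509  -0.2051  0.172 ] 0.008919576692440874
red 148 251 270 [ 21  23 105] [ 0.499  -0.2045  0.188 ]
red 151 251 271 [ 25  27 103] [ 0.4978 -0.2046  0.188 ]
red 154 251 272 [ 51  55 209] [ 0.4965 -0.2047  0.188 ]
red 157 250 272 [ 63  66 230] [ 0.4953 -0.2044  0.188 ]
red 160 251 271 [ 65  69 244] [ 0.4941 -0.2043  0.188 ]
red 163 251 271 [ 29  31 118] [ 0.4928 -0.2042  0.188 ]
red 166 251 270 [ 32  36 111] [ 0.4916 -0.2039  0.188 ]
245  28  26  26  27  23 112 107 108 107 105  15  23  25  25  26  24  24  25  23  25  24  24  15 105 107 108 108 110  21  25  26  27  28  20  19  19  18  20  25  25 
255  27  26  27  26  93 107 107 107 106 116 222 219 219 240 250 245 244 240 230 231 234 240 243 157 104 107 108 107 103  25  27  27  26  28  23  17  20  18  18  16 
262  55  56  55  54  56  55  54  54  55  55  62  63  63  63  65  64  66  65  66  65  65  65  64  65  55  55  54  54  54  53  56  56  54  55  55  57  56  56  57  57 
0.03 [283.8441 270.9862 220.41   270.8974]
0.02 [281.9841 260.0667 222.3758 259.9816]
0.01 [280.3345 250.3866 224.1194 250.3049]
```

carry_out(steps=[[[0.5,0.29,0,0,0,0],[1.2,0.29,0,0,0,0],[1.8,0.29,0,0,0,0],[1.8,0.29,0,0,0,0],[1.8,0.29,0,0,0,0],[1.8,0.29,0,0,0,0],[1.8,0.29,0,0,0,0]]])

```text
time: 13.68
ee_pos: [0.463, -0.2016, 0.1619]
eef_rot: [0.999, -0.043, -0.0, -0.0]
ft_force: [0.4, -0.0, -2.5]
width: 0.0349
grip_force: 30.0
```

Run:
```python
from h import *
s=r.read_state();p=s['ee_pos'];print(p,s['ft_force']);W=P("wrist")
im=r.camera("wrist")[:,:,::-1].copy();cv2.imwrite("pics/w4.png",im);g=im.min(2).astype(int)
for row in (20,60,100,140):
    c=np.where(g[row,230:290]>185)[0]+230
    if len(c): print(row,c[0],c[-1],onz(W,((c[0]+c[-1])/2,row),.172))
m=cv2.inRange(cv2.cvtColor(im,cv2.COLOR_BGR2HSV),(0,150,80),(5,255,255))
for row in range(150,250,4):
    c=np.where(m[row,220:300])[0]+220
    if len(c)>5: print("red",row,c[0],c[-1],im[row,(c[0]+c[-1])//2],onz(W,((c[0]+c[-1])/2,row),.188))
row=245;b=cv2.inRange(im[row,205:325].mean(1).astype(np.uint8),85,130).ravel();print(np.where(np.diff(b.astype(int)))[0]+205)
for x in (.495,.5275): mv([x,-.2036 if x<.5 else -.2059,p[2]],-.08)
```

```text
[ 0.463  -0.2016  0.1619] [ 0.3717 -0.036  -2.502 ]
60 237 258 [ 0.5519 -0.2073  0.172 ]
100 239 259 [ 0.5354 -0.2065  0.172 ]
140 240 259 [ 0.5179 -0.2052  0.172 ]
red 186 242 259 [ 23  24 108] [ 0.5008 -0.2042  0.188 ]
red 190 240 260 [ 27  30 109] [ 0.4991 -0.2039  0.188 ]
red 194 240 262 [ 29  30 112] [ 0.4973 -0.2041  0.188 ]
red 198 239 262 [ 31  33 121] [ 0.4955 -0.2038  0.188 ]
red 202 239 262 [ 30  32 121] [ 0.4937 -0.2036  0.188 ]
red 206 240 261 [ 26  25 115] [ 0.4919 -0.2035  0.188 ]
[219 233 272 287]
row [ 3.21 -0.09  0.01] [ 0.     0.    -0.006]
row [ 6.46 -0.14  0.01] [ 0.     0.    -0.006]
```

carry_out(steps=[[[0.7,-0.05,0,0,0,0],[1.5,-0.1,0,0,0,0],[2.3,-0.13,0,0,0,0],[3.1,-0.14,0,0,0,0],[3.9,-0.15,0,0,0,0],[4.7,-0.17,0,0,0,0],[5.4,-0.19,0,0,0,0],[6.0,-0.2,0,0,0,0],[6.4,-0.21,0,0,0,0],[6.45,-0.21,0,0,0,0],[6.45,-0.21,0,0,0,0],[6.45,-0.21,0,0,0,0],[6.45,-0.21,0,0,0,0]]])

```text
time: 14.82
ee_pos: [0.5273, -0.2052, 0.1621]
eef_rot: [0.999, -0.043, -0.0, 0.0]
ft_force: [0.5, -0.3, -2.2]
width: 0.035
grip_force: 30.0
```

Run:
```python
from h import *
s=r.read_state();print({k:np.round(s[k],4) for k in('time','ee_pos','width','ft_force','torque')})
b=r.camera("side")[:,:,::-1];a=r.camera("scene")[:,:,::-1]
c=lambda i,x,y:cv2.resize(i[y:y+90,x:x+80],(400,450),interpolation=cv2.INTER_CUBIC)
cv2.imwrite("pics/c6.png",np.hstack([c(a,105,170),c(b,240,205)]))
```

```text
{'time': np.float64(14.8167), 'ee_pos': array([ 0.5273, -0.2052,  0.1621]), 'width': np.float64(0.035), 'ft_force': array([ 0.493 , -0.3456, -2.1621]), 'torque': array([ 0.0081,  0.0288, -0.0407])}
```

No contact forces, so the bail is threaded. Lowering.

carry_out(steps=[[[0,0,0.8,0,0,0],[0,0,1.5,0,0,0],[0,0,2.1,0,0,0],[0,0,2.4,0,0,0],[0,0,2.5,0,0,0],[0,0,2.5,0,0,0],[0,0,2.5,0,0,0],[0,0,2.5,0,0,0]]])

```text
time: 15.58
ee_pos: [0.5278, -0.2052, 0.1373]
eef_rot: [0.999, -0.043, 0.0, 0.0]
ft_force: [-0.4, -0.3, -2.3]
width: 0.035
grip_force: 30.0
```

carry_out(steps=[[[0,0,0.1,0,0,0],[0,0,0.15,0,0,0],[0,0,0.15,0,0,0],[0,0,0.15,0,0,0],[0,0,0.15,0,0,0]]])

```text
time: 16.0
ee_pos: [0.5276, -0.2052, 0.1356]
eef_rot: [0.999, -0.043, 0.0, 0.0]
ft_force: [0.6, -0.1, -1.3]
width: 0.0349
grip_force: 30.0
```

carry_out(steps=[[[0,0,0.1,0,0,0],[0,0,0.1,0,0,0],[0,0,0.1,0,0,0],[0,0,0.1,0,0,0]]])

```text
time: 16.33
ee_pos: [0.5279, -0.2052, 0.1349]
eef_rot: [0.999, -0.043, 0.0, 0.0]
ft_force: [-0.4, -0.3, 4.5]
width: 0.0354
grip_force: 30.0
```

carry_out(steps=[[[0,0,0,0,0,0],[0,0,0,0,0,0],[0,0,0,0,0,0]]], squeeze=5)

```text
time: 16.58
ee_pos: [0.5279, -0.2053, 0.1348]
eef_rot: [0.999, -0.043, 0.0, 0.0]
ft_force: [0.3, 0.9, 3.6]
width: 0.0358
grip_force: 5.0
```

carry_out(steps=[[[0,0,0,0,0,0],[0,0,0,0,0,0],[0,0,0,0,0,0],[0,0,0,0,0,0],[0,0,0,0,0,0],[0,0,0,0,0,0],[0,0,0,0,0,0],[0,0,0,0,0,0]]], hand=-0.3)

```text
time: 17.25
ee_pos: [0.5276, -0.2051, 0.1345]
eef_rot: [0.999, -0.043, 0.0, 0.0]
ft_force: [0.3, -0.8, 0.3]
width: 0.0564
grip_force: 0.0
```

carry_out(steps=[[[0,0,-0.5,0,0,0],[0,0,-1.2,0,0,0],[0,0,-2.2,0,0,0],[0,0,-3.2,0,0,0],[0,0,-4.5,0,0,0],[0,0,-6,0,0,0],[0,0,-9,0,0,0],[0,0,-12,0,0,0],[0,5,-14,0,0,0],[0,-5,-15,0,0,0],[-3,-12,-15,0,0,0],[-3,-16,-15,0,0,0],[-3,-20,-15,0,0,0],[-3,-20,-15,0,0,0]]])

```text
time: 18.42
ee_pos: [0.5153, -0.035, 0.2852]
eef_rot: [0.999, -0.043, 0.001, 0.001]
ft_force: [1.3, 0.1, 0.2]
width: 0.0567
grip_force: 0.0
```

Run:
```python
from h import *
s=r.read_state();print({k:np.round(s[k],4) for k in('time','ee_pos','width','ft_force')})
b=r.camera("side")[:,:,::-1];a=r.camera("scene")[:,:,::-1]
cv2.imwrite("pics/scene7.png",a);cv2.imwrite("pics/side7.png",b)
c=lambda i,x,y:cv2.resize(i[y:y+90,x:x+80],(400,450),interpolation=cv2.INTER_CUBIC)
cv2.imwrite("pics/c7.png",np.hstack([c(a,105,170),c(b,240,205)]))
```

```text
{'time': np.float64(18.4167), 'ee_pos': array([ 0.5153, -0.035 ,  0.2852]), 'width': np.float64(0.0567), 'ft_force': array([1.3173, 0.1083, 0.1744])}
```

View pics/c7.png

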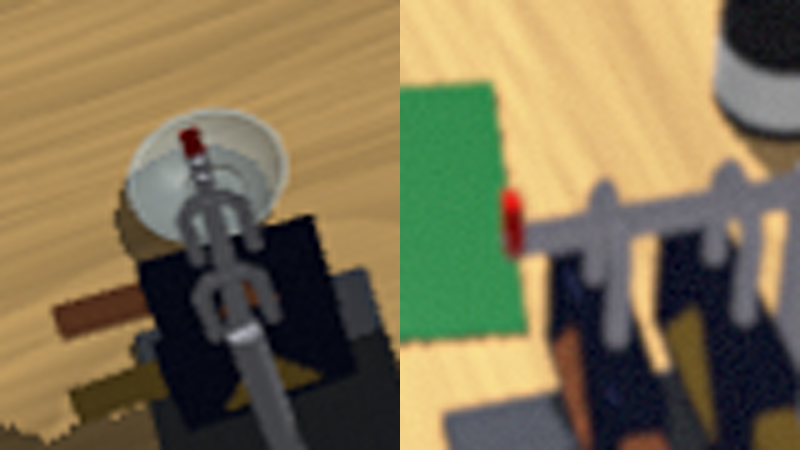

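The copper paddle hangs by its bail between the red tip (scene ~(143,198)) and the brass paddle, clear of both. I'll let the arm settle and then hand in.

carry_out(steps=[[[0,0,0,0,0,0],[0,0,0,0,0,0],[0,0,0,0,0,0],[0,0,0,0,0,0],[0,0,0,0,0,0],[0,0,0,0,0,0],[0,0,0,0,0,0],[0,0,0,0,0,0],[0,0,0,0,0,0],[0,0,0,0,0,0],[0,0,0,0,0,0],[0,0,0,0,0,0]]])

```text
time: 19.52
ee_pos: [0.5157, -0.0369, 0.2836]
eef_rot: [0.999, -0.043, 0.0, 0.0]
ft_force: [0.6, -0.8, 0.5]
width: 0.0566
grip_force: 0.0
```

```bash
python3 -c "
from bench import r
print(r.close_job())"
```

```text
the job is handed in; nothing more can be done
None
```

The copper paddle was pulled out by its tongue, stood on the green mat and released, and now hangs by its bail on the hook arm between the brass paddle and the red tip; I handed the job in after about 19.5 s, and no verdict was shown.

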